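# Sweep the wax offcuts off the trimming board into the catch tray

## Robot

A 7-joint arm with a two-finger parallel gripper is mounted at the origin on the work surface. World frame = base frame: x ahead of the robot, y to its left, z up, the work surface at z = 0. Lengths are in m, angles in rad, forces in N, time in s.
With the tool pointing down it reaches from about 0.425 to 1.025 m from the base axis. Payload 3.6 kg.
Tool frame: the origin (TCP) lies where the fingers leave the gripper's body, on its centre line; the fingertips stand 73 mm ahead of it and the grasp point (between the pads) lies 54 mm ahead of it (arm.grip_point_offset is the distance from the TCP to the grasp point, in m); z points along the fingers, y is the line along which they close (so a half turn about z gives the same grasp; the last joint's range is limited). The gripper opens to 85 mm and grips with 20 to 120 N. Pads are 22 mm wide; open, the fingers measure 114 mm over their backs; the gripper's body (76 mm by 85 mm) begins 54 mm behind the grasp point. The pads swing forward as they close: fully open they stand 13 mm farther back than shut.
Start: joints at [-1.24, 0.591, 0.048, 1.609, -0.033, 0.943, -0.034], TCP at [0.299, 0.661, 0.304] pointing down, gripper open.
Joint ranges: [-2.69, 2.69], [-0.47, 2.24], [-1.27, 1.36], [0.19, 2.51], [-1.53, 4.68], [0.08, 2.07], [-3.09, 3.09]. Speed limits (rad/s): [2.57, 2.57, 3.14, 3.14, 3.14, 3.14, 3.14].

## Interface

Orientations are given as [roll, pitch, yaw] about the fixed x, y, z axes, in that order (R = Rz(yaw) Ry(pitch) Rx(roll)).
In Python, from bench import arm gives the robot as it stands. Calls block until the motion is done:
- arm.movep(position, orientation): joint-space move of the TCP to a pose.
- arm.movel(position, max_speed=0.15, ori=None, until_force=None): straight line of the TCP; ori=None keeps the orientation; max_speed is the mean speed in m/s. With until_force (N) it stops when the force on the tool has changed by that much, and returns True; else False.
- arm.movej(angles): joint-space move.
- arm.gripper_to(opening, grasp_force=None): finger opening in m; grasp_force is the grip in N (None keeps the last); returns when the fingers have stopped.
- arm.hold(seconds).
- arm.solve_ik(position, orientation): joint angles nearest the present ones, or None.
- arm.snapshot(name): name is "scene" or "side" or "wrist"; returns a dict with "image" (420x560x3 uint8, red, green, blue), "depth" (420x560 float32, m along the optical axis (not along the pixel's ray), 0 where there is no reading), "vertical_fov" (degrees; the focal length in pixels is half the picture's height over the tangent of half this angle, whatever the lens; pixels are square), "cx", "cy" (the principal point, pixels), "extrinsics" (4x4, takes a point from world to camera coordinates); the wrist camera has in their place "T_tool_cam" (4x4, takes a point from camera to tool coordinates, whose origin is the TCP and whose axes are the flange's). Camera axes: x right, y up, looking along -z (the intrinsics and any distortion apply to the point x, -y, -z); pixel columns grow to the right and rows downward; lengths in m; the calibration is good to about 2 mm. A picture is of the moment at which its call begins: read the wrist's pose just before it.
A pose or a line that the arm cannot do raises arm.MotionError and nothing moves.
- arm.sign_off(): hands the job in; it is judged then, once.
Readings, each from a call of its own:
- arm.get_time(): time.
- arm.get_joint_positions(): joint angles.
- arm.get_joint_vel(): joint speeds.
- arm.get_joint_efforts(): joint torques, N m.
- arm.get_ee_pos(): TCP position.
- arm.get_tool_rot(): TCP orientation.
- arm.get_contact_force(): force on the tool from outside, world axes, zero at the start.
- arm.get_moment(): the same for the moment, N m.
- arm.get_opening(): finger opening in m.
- arm.get_grip_force(): force on a finger pad.
Only numpy, scipy, OpenCV 4.12 (cv2) and the standard library are available. Lean on these libraries where they do the work, as an engineer would, in place of code of your own. Each camera call takes 0.05 s, during which the arm holds its last target. There are 200 camera calls.

## Task

Sweep the three wax offcuts (the plain runner bar, the round sprue button and the staple-shaped runner) across the wooden trimming board and over its edge into the shallow metal catch tray that stands against one end of the board. Push them along with the fingertips, do not pick them up. Leave the good wax ring, the wax pendant and everything else on the bench where they are.

Things in the scene. Friction and masses are not known exactly. Their poses are not given: they have to be found in the camera images.
- board: Fixed wooden board, 240 (own x) by 280 (own y) mm, flat top 24 mm above the bench, no lip. Origin: centre of its underside. Yaw within 0.15 rad. The tray stands at one y end (own y = +140 or -140 mm), the rack at the other. Offcuts and ring each start in their own strip (own x about -84, -28, 28, 84 mm; own y within +-60 mm): the straight way along own y from an offcut to the tray is free.
- tray: Fixed open catch tray of plain aluminium, 240 (own x) by 90 (own y) by 20 mm high, walls and floor 3 mm; its rim is 4 mm below the board's top and its long side stands 2 mm from the board's end. Same yaw as the board. Origin: centre of its underside, on the bench.
- tray_in (a point): Centre of the tray's inner floor, 3 mm above the bench; axes as the tray's. The inside measures 234 (x) by 84 (y) mm.
- rack: Fixed mould rack at the other end of the board: wooden base 240 (own x) by 90 (own y) by 12 mm with five rubber mould blocks standing on it, up to 47 mm above the bench. Same yaw as the board. Origin: centre of its underside.
- runner: Wax offcut, loose, about 10 to 20 g: a plain straight bar 46 (own x) by 18 (own y) by 14 mm high, lying on the board within 0.5 rad of parallel to the board's own x. Origin: centre of its underside.
- button: Wax offcut, loose, about 10 to 20 g: a round sprue button, a disc of diameter 32 mm and 10 mm thick, with a thin neck (diameter about 11 mm) rising from its middle to 24 mm. Origin: centre of its underside.
- staple: Wax offcut, loose, about 10 to 20 g: a staple-shaped (shallow U) runner 44 (own x) by 22 (own y) by 14 mm high: a bar with two 14 mm wide prongs at its ends that point to own +y. It lies on the board with own x within 0.5 rad of the board's own x. Origin: centre of its underside.
- ring: Good wax ring, loose, lying flat on the board: outer diameter 26, hole 20, height 8 mm. Stays where it is. Origin: centre of its underside.
- pendant: Good wax pendant, loose, a disc of diameter 20 and height 7 mm with a small tab at own +y, lying on the board 38 to 45 mm from the ring, in the same strip. Stays where it is. Origin: centre of its underside.
- mould_a: Loose rubber mould block lying on the bench beyond the board, 75 x 55 x 28 mm. Stays. Origin: centre of its underside.
- mould_b: Loose rubber mould block standing on the bench beyond the board, 28 x 80 x 50 mm. Stays. Origin: centre of its underside.
- mould_c: Loose rubber mould block on the right of the bench, 70 x 60 x 30 mm. Stays. Origin: centre of its underside.
- cup: Loose black plastic cup on the left of the bench, diameter 72, height 85 mm. Stays. Origin: centre of its underside.
- bottle: Loose clear bottle with a green cap, diameter 60, height 190 mm, on the left towards the far side. Stays. Origin: centre of its underside.
- bin: Loose open white plastic bin, 90 x 90 x 50 mm, on the right towards the far side. Stays. Origin: centre of its underside.
Not all that is in view belongs to the job. Leave any red look-alike of the staple alone.

How it is judged:
By the outcome, as a careful person would: the job done as asked, in the order asked, and still so for the second after the job is handed in, with the robot touching nothing.
It also fails if it takes over 58 s, if anything falls off the work surface, if the arm or the gripper's body presses on something with over 40 N, if the wrist force passes 120 N, or if a joint passes its speed limit or range.

## Working session

There is one attempt and no reset: what is moved stays moved. The work goes in short steps, each a Python script; the robot and the scene stay as the last script left them, time stands still between calls to the robot, and variables do not carry over. Pictures are saved under pics/ and viewed, at most 10 in all, crops included, and the job is handed in when it is done.

```bash
mkdir -p pics; ls; cat > h.py <<'E'
import numpy as np, cv2
from bench import arm
def shot(n,f=None):
    s=arm.snapshot(n)
    if f: cv2.imwrite(f,s["image"][:,:,::-1]); np.savez(f[:-4]+'.npz',**{k:v for k,v in s.items()})
    return s
E
python3 - <<'E'
from h import *
for n in("scene","side"):
    s=shot(n,f"pics/{n}.png"); print({k:(v if k not in("image","depth") else v.shape) for k,v in s.items()})
a=cv2.imread("pics/scene.png");b=cv2.imread("pics/side.png")
print(arm.get_time(),arm.get_tool_rot(),arm.get_opening())
E
```

```text
pics
{'image': (420, 560, 3), 'depth': (420, 560), 'vertical_fov': 51.69279102692334, 'cx': 276.8838537720177, 'cy': 205.75509352202886, 'extrinsics': array([[-0.29388199,  0.95565019, -0.01913364,  0.17398631],
       [-0.6655652 , -0.19022552,  0.72169053,  0.3534725 ],
       [ 0.68604398,  0.22482653,  0.69195136, -1.64786628],
       [ 0.        ,  0.        ,  0.        ,  1.        ]])}
{'image': (420, 560, 3), 'depth': (420, 560), 'vertical_fov': 50.92580401206823, 'cx': 268.44935470891284, 'cy': 208.69430410597428, 'extrinsics': array([[ 0.70306472, -0.71096236,  0.01524861, -0.38955821],
       [ 0.54261447,  0.55019994,  0.63470431, -0.35059157],
       [-0.45964066, -0.4379641 ,  0.77260463, -0.86041746],
       [ 0.        ,  0.        ,  0.        ,  1.        ]])}
0.1 [-3.13953180e+00  1.20907914e-04  2.71683070e+00] 0.08525085532646336
```

View pics/scene.png

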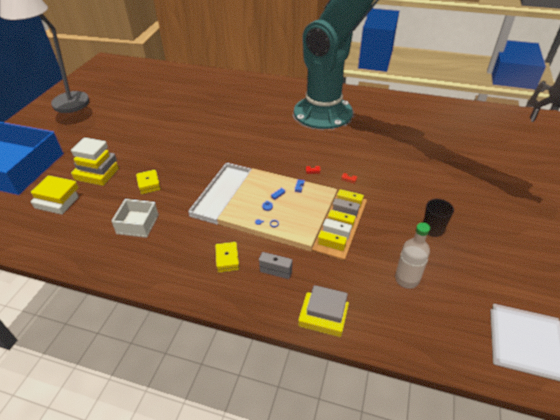

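View pics/side.png

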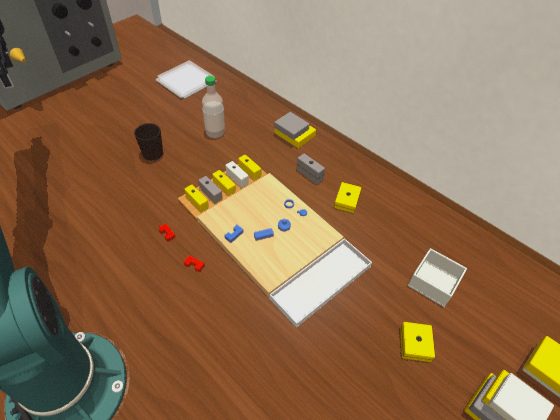

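The scene view shows the tray on the robot's right (−y) and the rack on its left. The blue pieces sit at: staple (299,185), runner (278,194), button (268,206), ring (275,224), pendant (259,222). In the side view they are at staple (234,233), runner (263,234), button (284,225), ring (289,204) and pendant (302,212). The two red look-alikes, at (313,169) and (349,177) in the scene view, lie on the bench off the board and get left alone. The blue staple on the board is the one meant.

```bash
cat >> h.py <<'E'
def cloud(s,E=None):
    h,w=s["depth"].shape; f=h/2/np.tan(np.radians(float(s["vertical_fov"]))/2)
    v,u=np.mgrid[:h,:w]; d=s["depth"]
    P=np.stack([(u-s["cx"])*d/f,-(v-s["cy"])*d/f,-d],-1)
    T=np.linalg.inv(s["extrinsics"]) if E is None else E
    return P@T[:3,:3].T+T[:3,3]
def mask(s):
    hsv=cv2.cvtColor(np.ascontiguousarray(s["image"]),cv2.COLOR_RGB2HSV)
    return cv2.inRange(hsv,(105,120,60),(130,255,255))
def wood(s):
    hsv=cv2.cvtColor(np.ascontiguousarray(s["image"]),cv2.COLOR_RGB2HSV)
    return cv2.inRange(hsv,(12,50,150),(28,190,255))
def comps(s,P,amin=15,zmax=.06):
    m=mask(s); n,l,st,c=cv2.connectedComponentsWithStats(m)
    out=[]
    for i in range(1,n):
        if st[i,4]<amin: continue
        Q=P[(l==i)&(s["depth"]>0)]
        if len(Q)<5: continue
        q=np.median(Q,0)
        if not(.3<q[0]<1 and -.5<q[1]<.5 and q[2]<zmax): continue
        out.append((c[i],st[i,4],Q))
    return out
E
python3 - <<'E'
from h import *
np.set_printoptions(precision=4,suppress=True)
for n in("scene","side"):
    s=dict(np.load(f"pics/{n}.npz")); P=cloud(s)
    for c,a,Q in comps(s,P): print(n,c.round(),a,Q.mean(0),np.percentile(Q[:,2],[5,95]))
    m=(wood(s)>0)&(abs(P[...,2]-.024)<.01)&(P[...,0]<1.1)&(P[...,0]>.3)
    m=cv2.morphologyEx(m.astype(np.uint8),cv2.MORPH_OPEN,np.ones((3,3)))>0
    n2,l,st,c=cv2.connectedComponentsWithStats(m.astype(np.uint8)); i=1+st[1:,4].argmax(); Q=P[l==i]
    print("board",Q.mean(0),cv2.minAreaRect(Q[:,:2].astype(np.float32)),np.median(Q[:,2]))
E
```

```text
scene [299. 185.] 53 [0.4688 0.0319 0.0381] [0.0328 0.0414]
scene [278. 193.] 57 [ 0.5229 -0.0179  0.0382] [0.0339 0.0423]
scene [267. 206.] 57 [ 0.5807 -0.0322  0.0381] [0.0319 0.0471]
scene [258. 221.] 17 [ 0.641  -0.0383  0.0312] [0.0282 0.0342]
board [ 0.5627 -0.0029  0.0248] ((0.5478278994560242, -0.008250415325164795), (0.27987292408943176, 0.24609141051769257), 85.42349243164062) 0.025048589781171082
side [302. 212.] 35 [ 0.6346 -0.0398  0.0304] [0.0259 0.0343]
side [284. 224.] 80 [ 0.5698 -0.0362  0.037 ] [0.0323 0.0476]
side [234. 233.] 105 [0.465  0.0299 0.0383] [0.0351 0.041 ]
side [263. 233.] 93 [ 0.5147 -0.0201  0.038 ] [0.0349 0.0405]
board [ 0.5395 -0.0184  0.0242] ((0.5478819012641907, -0.004234090447425842), (0.2923527657985687, 0.24225541949272156), 85.08323669433594) 0.024213195660535147
```

```bash
cat >> h.py <<'E'
from scipy.spatial.transform import Rotation as Ro
def wshot(f=None):
    p=np.array(arm.get_ee_pos()); r=np.array(arm.get_tool_rot())
    s=shot("wrist",f); T=np.eye(4); T[:3,:3]=Ro.from_euler('xyz',r).as_matrix(); T[:3,3]=p
    return s,T@s["T_tool_cam"]
E
python3 - <<'E'
from h import *
np.set_printoptions(precision=4,suppress=True)
yaw=np.pi/2-0.085
for y in (yaw,yaw-np.pi):
    q=arm.solve_ik([.53,-.0,.33],[np.pi,0,y]); print(y,q)
    for p in ([.46,.08,.1],[.46,-.17,.1],[.6,.05,.1],[.55,-.17,.1]): print(arm.solve_ik(p,[np.pi,0,y]))
s,T=wshot(); print(s["T_tool_cam"],s["vertical_fov"],T)
E
```

```text
1.4857963267948966 [-0.4887  0.3474  0.522   2.0373 -0.2356  0.8142  0.0854]
[-0.3721  0.6551  0.1391  2.3067 -0.4328  0.2027  0.0785]
[ 0.2051  0.6607  0.0766  2.2538 -0.2046  0.2332  0.3798]
[-0.3278  0.743   0.2436  2.0106 -0.3991  0.4333  0.1338]
[ 0.106   0.7157  0.1622  2.068  -0.2906  0.3789  0.4149]
-1.6557963267948965 [ 0.0871  0.3217 -0.218   2.0137  0.0941  0.8155  2.8719]
[-0.0808  0.6553 -0.2526  2.2943  0.6423  0.2571  2.1476]
[ 0.6     0.6962 -0.4595  2.2367  0.8531  0.3871  2.4789]
[ 0.1038  0.752  -0.3751  1.9907  0.5505  0.4989  2.3861]
[ 0.5123  0.7393 -0.4106  2.0496  0.6269  0.4763  2.6856]
[[-0.0003  0.9628  0.2704  0.0688]
 [ 1.      0.0004 -0.0002  0.0013]
 [-0.0003  0.2704 -0.9628 -0.069 ]
 [ 0.      0.      0.      1.    ]] 60.177213908263006 [[ 0.4124 -0.8773 -0.2457  0.2365]
 [ 0.911   0.3966  0.1131  0.6897]
 [-0.0018 -0.2705  0.9627  0.3719]
 [ 0.      0.      0.      1.    ]]
```

```bash
python3 - <<'E'
from h import *
np.set_printoptions(precision=4,suppress=True)
yaw=np.pi/2-0.085
arm.movep([.54,.02,.36],[np.pi,0,yaw]); arm.gripper_to(.010)
s,T=wshot("pics/w1.png"); np.save("pics/w1T.npy",T); P=cloud(s,T)
for c,a,Q in comps(s,P):
    top=Q[Q[:,2]>.028]
    print(c.round(),a,top.mean(0),np.percentile(Q[:,2],[5,95]),cv2.minAreaRect(top[:,:2].astype(np.float32)))
m=((wood(s)>0)&(abs(P[...,2]-.024)<.006)).astype(np.uint8)
m=cv2.morphologyEx(m,cv2.MORPH_OPEN,np.ones((5,5)))
n2,l,st,c=cv2.connectedComponentsWithStats(m); i=1+st[1:,4].argmax(); Q=P[l==i]
print("board",cv2.minAreaRect(Q[:,:2].astype(np.float32)),np.median(Q[:,2]))
print(arm.get_time(),arm.get_joint_positions())
E
```

```text
[215. 163.] 703 [0.4692 0.0332 0.0366] [0.0313 0.0384] ((0.4685695469379425, 0.033738717436790466), (0.04357799515128136, 0.021156400442123413), 3.196554660797119)
[365. 174.] 177 [0.6339 0.0065 0.0308] [0.0263 0.0321] ((0.6338678002357483, 0.006170207634568214), (0.024101566523313522, 0.024161435663700104), 37.31251525878906)
[264. 203.] 648 [ 0.5185 -0.0167  0.0364] [0.0304 0.0382] ((0.5182009339332581, -0.017664968967437744), (0.01687442511320114, 0.044884536415338516), 61.69776916503906)
[315. 211.] 591 [ 0.5745 -0.0309  0.0364] [0.0303 0.0471] ((0.5747247338294983, -0.03234437108039856), (0.030200453475117683, 0.030326176434755325), 14.175436973571777)
[370. 210.] 238 [ 0.6387 -0.0376  0.0297] [0.0263 0.031 ] ((0.639397919178009, -0.03636597841978073), (0.02100721187889576, 0.01871783658862114), 79.13589477539062)
board ((0.5486817359924316, -0.006584465503692627), (0.27921244502067566, 0.23978637158870697), 84.84691619873047) 0.023110611797778513
3.3417 [-0.5395  0.3249  0.5394  1.9842 -0.213   0.8872  0.0273]
```

View pics/w1.png

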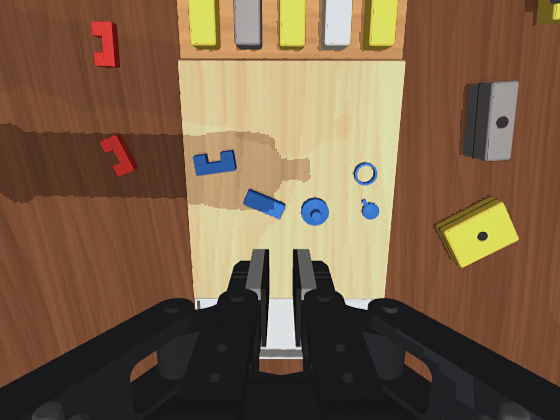

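The wrist view shows the tray at the bottom (−y) and the rack at the top. The staple is at (215,163) with its prongs facing the rack, the runner at (264,203), the button at (315,211), the ring at (365,174) and the pendant at (370,210). The red look-alikes are off the board at (105,45) and (118,155). I'll push the runner first.

```bash
cat >> h.py <<'E'
B=np.array([.5487,-.0066]); yb=-.09; ex=np.array([np.cos(yb),np.sin(yb)]); ey=np.array([-ex[1],ex[0]])
ORI=[np.pi,0,np.pi/2+yb]
def loc(p): d=np.array(p)[:2]-B; return d@ex,d@ey
def W(x,y,z): return list(B+x*ex+y*ey)+[z]
def sweep(p,half,op,tip=.029,end=-.154,v=.06):
    x,y=loc(p); ys=y+half+.011+.009; zt=tip+.073
    print("local",x,y,"start",ys)
    arm.movep(W(x,ys,.17),ORI); arm.gripper_to(op)
    if arm.movel(W(x,ys,zt),.10,until_force=5):
        print("touched",arm.get_ee_pos()); zt=arm.get_ee_pos()[2]+.004; arm.movel(W(x,ys,zt),.05)
    arm.movel(W(x,end,zt),v); print("F",arm.get_contact_force())
    arm.movel(W(x,end,.17),.15); print("t",arm.get_time())
def look(f):
    arm.movep([.54,.06,.36],ORI); s,T=wshot(f); P=cloud(s,T)
    for c,a,Q in comps(s,P): print(c.round(),a,Q.mean(0),"loc",np.round(loc(cv2.minAreaRect(Q[Q[:,2]>np.median(Q[:,2])-.006][:,:2].astype(np.float32))[0]),4))
E
python3 - <<'E'
from h import *
np.set_printoptions(precision=4,suppress=True)
sweep([.5182,-.0177],.0175,.022)
look("pics/w2.png")
E
```

```text
local -0.029378906460767875 -0.013796371086972473 start 0.023703628913027526
F [0.382  0.5017 0.1044]
t 8.9417
[220. 197.] 688 [0.4692 0.0338 0.0361] loc [-0.0835  0.0332]
[368. 206.] 179 [0.634  0.0065 0.0299] loc [0.0837 0.0207]
[318. 240.] 478 [ 0.5747 -0.0263  0.0384] loc [0.0205 0.021 ]
[372. 240.] 223 [ 0.6382 -0.036   0.0291] loc [ 0.093  -0.0203]
[272. 342.] 514 [ 0.5062 -0.1745  0.0139] loc [-0.0269 -0.1734]
```

View pics/w2.png

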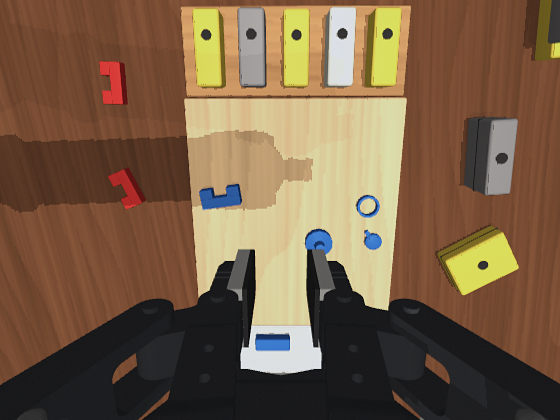

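The runner lies in the tray at (272,342). The button, staple, ring and pendant haven't moved. The button and staple are next.

```bash
python3 - <<'E'
from h import *
np.set_printoptions(precision=4,suppress=True)
sweep([.5747,-.0323],.016,.012,v=.05)
sweep([.4686,.0337],.0145,.022)
look("pics/w3.png")
s=shot("side","pics/side2.png")
cv2.imwrite("pics/s2c.png",cv2.resize(s["image"][150:340,170:390,::-1],None,fx=3,fy=3))
E
```

```text
local 0.028204649772700756 -0.023259142959259963 start 0.012740857040740036
F [-0.268 -0.286  0.617]
t 16.1083
local -0.08339791944694054 0.03293762334962269 start 0.06743762334962268
F [ 0.1857 -0.4846 -0.5519]
t 22.6167
[368. 206.] 178 [0.6341 0.0066 0.03  ] loc [0.0836 0.0209]
[372. 240.] 225 [ 0.6381 -0.0359  0.0293] loc [ 0.091  -0.0219]
[307. 343.] 347 [ 0.5516 -0.1654  0.0339] loc [ 0.0029 -0.0611]
[273. 342.] 509 [ 0.5063 -0.1745  0.014 ] loc [-0.0273 -0.1728]
```

View pics/s2c.png

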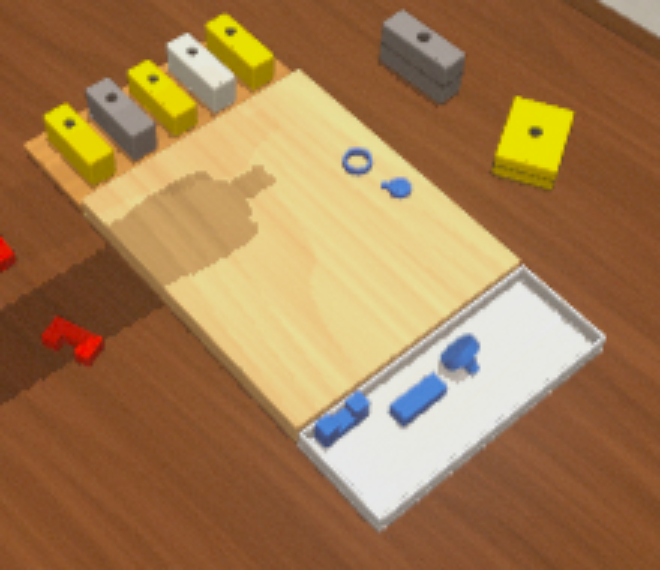

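View pics/w3.png

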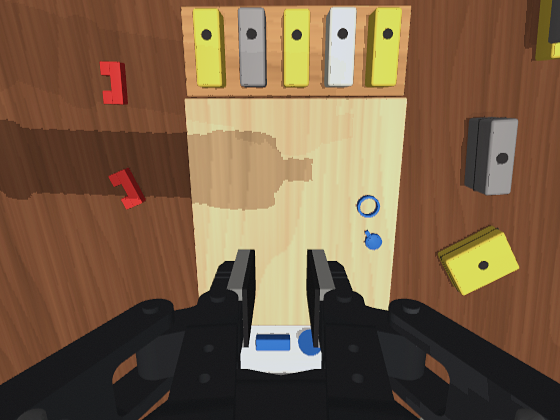

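The button rests tipped on its neck and disc rim inside the tray. The staple is close to the tray wall by the board, so I'll check whether it lies flat.

```bash
python3 - <<'E'
from h import *
np.set_printoptions(precision=4,suppress=True)
arm.movep([.54,-.03,.36],ORI); s,T=wshot("pics/w4.png"); 
def rep(n,s,P):
    for c,a,Q in comps(s,P):
        l=np.array([(*loc(q),q[2]) for q in Q]); print(n,c.round(),a,"min",np.percentile(l,3,0),"max",np.percentile(l,97,0))
rep("w",s,cloud(s,T))
q=dict(np.load("pics/side2.npz")); rep("side",q,cloud(q))
cv2.imwrite("pics/w4c.png",cv2.resize(s["image"][150:400,120:440,::-1],None,fx=2.3,fy=2.3))
E
```

```text
w [365. 125.] 182 min [0.0717 0.009  0.0269] max [0.0955 0.0316 0.0324]
w [370. 164.] 258 min [ 0.0838 -0.0311  0.0262] max [ 0.1008 -0.0122  0.0313]
w [209. 268.] 181 min [-0.1055 -0.1577  0.0133] max [-0.0845 -0.1456  0.0256]
w [300. 279.] 301 min [ 0.0041 -0.1766  0.01  ] max [ 0.0228 -0.0314  0.2868]
w [269. 281.] 459 min [-0.0387 -0.1814  0.0049] max [-0.0057 -0.1654  0.0183]
side [302. 212.] 34 min [ 0.0835 -0.0327  0.0245] max [ 0.0958 -0.0147  0.0332]
side [324. 268.] 94 min [ 0.0069 -0.1837  0.0129] max [ 0.0294 -0.1608  0.0333]
side [309. 282.] 132 min [-0.0504 -0.1843  0.0136] max [-0.0097 -0.1687  0.0199]
side [284. 289.] 111 min [-0.1079 -0.16    0.0131] max [-0.0668 -0.1478  0.0278]
```

View pics/w4c.png

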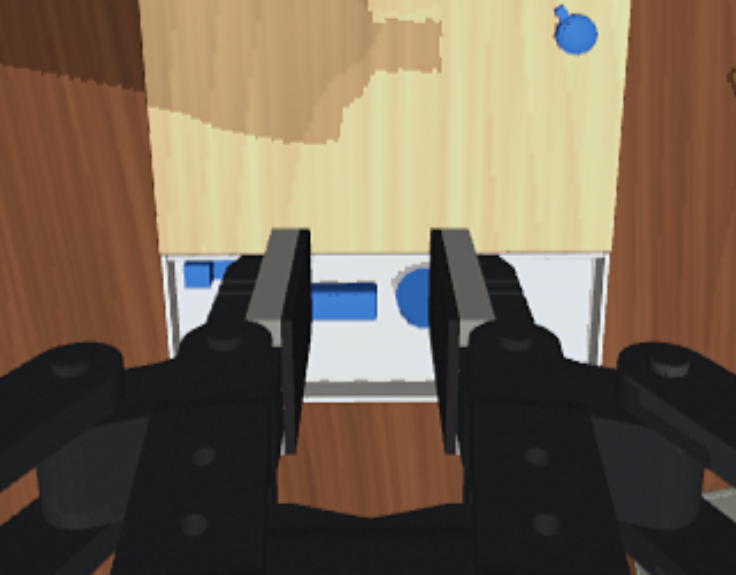

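The staple stands on its back inside the tray, with local y from −146 to −160 mm and its top at 26 mm. The runner and button are inside too and nothing is bridging the rim. The ring and pendant haven't moved, so I'm handing in.

```bash
python3 -c "
from h import *
print(arm.get_time(),arm.sign_off())"
```

```text
the job is handed in; nothing more can be done
24.3583 None
```

I swept the runner, button and staple into the catch tray without picking any up, left the ring, pendant and everything else in place, and handed in at 24.4 s; the staple stands on its back against the tray wall and the button lies tipped on its neck, both inside the tray.

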